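# Check the stop button: press, twist free, reset

### The job

Check the stop button on the grey control box: with a fingertip press the winged mushroom button all the way down and let go, so that it stays latched down by itself; then push one of its wings clockwise (seen from above) until it springs back up, and last press the small round reset button on the same box fully in and let it go. Only touch, press and push: do not take the button or anything else between the fingers, do not press reset while the stop button is down, and leave the other things on the worktop where they are.

Things in the scene. Friction and masses are not known exactly. Their poses are not given: they have to be found in the camera images.
- station: Grey control box fixed to the worktop, 116 x 200 x 65 mm (x, y, z). Origin: centre of its underside; x points away from the robot at yaw 0, z up. The winged stop button stands on its lid at y = +40 mm, the reset button at y = -62 mm (both x = 0). Stem collar 38 mm across, 4 mm high.
- stop_top (a point): Middle of the top of the stop button's dome: the point to press; moves with the button. Black head: dome 50 mm across, 22 mm high, with a straight bar through it whose ends stick out as wings, 100 mm tip to tip, 14 mm wide; their top is 6 mm, their underside 20 mm below this point. Button up: this point is 107 mm above the worktop. Its x axis runs along the wings (at rest the box's x), z up.
- wing_front (a point): Centre of the wing on the box's -x side (nearer the robot), 43 mm from the button's axis, half-way up the wing. To turn the button clockwise this wing is pushed towards the box's +y. Beside and below the wings is free space down to the lid.
- wing_back (a point): Centre of the wing on the box's +x side (far from the robot), 43 mm from the axis, half-way up. To turn the button clockwise it is pushed towards the box's -y. Either wing will do.
- stop_press (a joint): How far the stop button is pressed down, in m: 0 up, 0.014 at the hard stop. A spring resists with 2 to 7 N. Pressed beyond about 0.012 it latches and, let go, stays at about 0.011. If it is let go earlier it rises again.
- stop_twist (a joint): How far the stop button is turned clockwise seen from above, in rad: 0 at rest, stop at 0.9. A spring turns it back (0.05 Nm at 0, growing to 0.14 Nm; about 1 to 3 N at a wing). When latched down, turning it beyond about 0.4 frees it and it springs up to 0; when the wing is let go it turns back to 0.
- reset_top (a point): Middle of the top of the small round grey reset button (26 mm across) in its steel housing on the box's lid, about 87 mm above the worktop when out; it is pressed straight down.
- reset (a joint): How far the reset button is pressed, in m: 0 out, 0.006 fully in. A spring resists, 4 N when fully in, and pushes it out again.
- weight_200g: Pale turned check weight with a knob, 28 mm across, 46 mm high, loose, beside the box on its +y side. Origin: centre of its underside. Leave alone.
- jaw_insert: Grey serrated steel block, 25 x 50 x 13 mm, loose, behind the box (+x). Origin: centre of its underside. Leave alone.
- screwdriver: Screwdriver with an orange handle, 202 mm long, 27 mm thick, loose, lying in front of the box (-x), roughly parallel to it. Origin: centre of its underside. Leave alone.
Things that resemble listed ones, but are neither listed nor needed, are in the scene too. There is more than one size of the station; the job needs the larger.

How it is judged (in metres and radians):
On the way, in this order (a step that is already met when the one before it is completed fails the run):
1. the stop button stays latched down (more than 9 mm) with no finger on it (box and button untouched) (value of joint stop_press above 0.009 m and contact force between the fingers and station below 0.3 N), for 0.2 s.
2. the stop button is released by turning and is up again (within 2 mm) (value of joint stop_press below 0.002 m), for 0.1 s.
3. the reset button is pressed in (more than 4.5 of its 6 mm) (value of joint reset above 0.0045 m), for 0.05 s.
At the end, for the whole second after the job is handed in: The stop button is up (within 2 mm) and turned back (within 0.1 rad), the reset button is out (within 1.5 mm), and the check weight, jaw insert and screwdriver lie within 15 mm of where they were (value of joint stop_press below 0.002 m and value of joint stop_twist below 0.1 rad and value of joint reset below 0.0015 m and distance of each of weight_200g, jaw_insert, screwdriver from where it was at the start of the episode below 0.015 m); the robot touches nothing.
It fails at once if the check weight is lifted or pushed more than 15 mm from its place (distance of weight_200g from where it was at the start of the episode above 0.015 m).
It fails at once if the jaw insert is lifted or pushed more than 15 mm from its place (distance of jaw_insert from where it was at the start of the episode above 0.015 m).
It fails at once if the screwdriver is lifted or pushed more than 15 mm from its place (distance of screwdriver from where it was at the start of the episode above 0.015 m).
It fails at once if the winged button is taken between the fingers: the grasp point is within 12 mm of the centre line of its wings, less than 6 mm above the dome or lower, while the fingers touch the box or button (contact force between the fingers and station above 0.5 N and x of the grasp point in the frame of stop_top between -0.055 and 0.055 m and y of the grasp point in the frame of stop_top between -0.012 and 0.012 m and z of the grasp point in the frame of stop_top below 0.006 m).
It fails at once if the reset button is pressed (more than 3 mm) while the stop button is down (more than 4 mm) (value of joint reset above 0.003 m and value of joint stop_press above 0.004 m).
It also fails if it takes over 54 s, if anything falls off the work surface, if the arm or the gripper's body presses on something with over 40 N, if the wrist force passes 120 N, or if a joint passes its speed limit or range.

### The arm

A 6-joint arm with a two-finger parallel gripper is mounted at the origin on a cart in front of the work surface, level with it; the furniture and walls round the work are solid. World frame = base frame: x ahead of the robot, y to its left, z up, the work surface at z = 0. Lengths are in mm, angles in rad, forces in N, time in s.
With the tool pointing down it reaches from about 275 to 750 mm from the base axis. Payload 10.2 kg.
Tool frame: the origin (TCP) lies on the centre line of the jaws, within the pads' length; the fingertips stand 8 mm ahead of it and the grasp point (between the pads) lies 11 mm behind it; x points along the fingers, y is the direction in which the jaws open and shut, and the axes are right-handed (so a half turn about x gives the same grasp; the last joint's range is limited). The gripper opens to 85 mm and grips with 20 to 120 N. Pads are 22 mm wide; open, the fingers measure 114 mm over their backs; the gripper's body (76 mm by 85 mm) begins 54 mm behind the grasp point. The pads swing forward as they close: fully open they stand 13 mm farther back than shut.
Start: joints at [-1.515, 0.313, 1.498, -0, 1.331, -0.223], TCP at [144.468, -504.738, 239.294] pointing down, gripper open.
Joint ranges: [-2.94, 2.94], [-0.97, 2.17], [0.19, 2.56], [-1.23, 4.37], [0.02, 3.11], [-2.88, 2.88]. Speed limits (rad/s): [2.39, 2.39, 3.01, 3.14, 3.14, 3.14].

### API

Orientations are given as a unit quaternion [w, x, y, z].
In Python, from rig import ctrl, vision, workorder gives the robot as it stands. The module is installed in compiled form; this text tells all that it offers.
- The arm moves only by the shell command python3 -m jog 'ROWS' [OPENING] [FORCE]. ROWS is JSON, a list that holds one entry, the list of rows, each a list of 6 numbers: the shift along the tool's x, y, z in m, then the turn, a rotation vector about the tool's x, y, z in rad. A call has 1 to 12 rows; each row shifts and turns the commanded pose from where the row before left it, along the tool's axes as they then stand; what a row does not reach is not made up. A row lasts 1/8 s, in which the tool goes at most 62.5 mm and 10.7 degrees, less where a joint would pass 70% of its speed; a pose out of reach is approached as far as the arm can. A call is refused whole if a number of a shift passes 0.0625 or a number of a turn 0.188, either way. A call with a gripper value outside its range is refused whole. OPENING is the closure in counts, from 0 (fully open) to 255 (shut), set as the call begins (- or left out, the last holds). The fingers move at their own pace and stop on an object; FORCE is the grip in N (left out, the last holds). Time passes only in rows, so rows that do not move let the fingers close. It gives the time, the measured TCP pose, the force and the opening at its end, in the units of the state.
- ctrl.sense(): the state, without advancing time (a new reading comes with each control period).
- vision.capture(name): name is "scene" or "top" or "wrist"; returns a dict with "image" (384x512x3 uint8, red, green, blue), "mtx" (3x3 intrinsics, pixels), "R" (3x3) and "t" (3): a world point X has camera coordinates R X + t; the wrist camera has in their place "hand_eye" (4x4, takes a point from camera to tool coordinates, whose origin is the TCP and whose axes are the tool frame's). Camera axes: x right, y down, z forward; pixel columns grow to the right and rows downward; lengths in mm; the calibration is good to about 2 mm. A picture is of the moment at which its call begins: read the wrist's pose just before it. There is no depth.
- workorder.finish_job(): hands the job in, once; it reports no verdict.
The state is a dict: "time_s": time; "joints": joint angles; "dq": joint speeds; "tau": joint torques, N m; "eef_pos": TCP position; "ee_rot": TCP orientation; "force": force on the tool from outside, world axes, zero at the start; "wrist_torque": the same for the moment, N m; "grip_width": opening from 0.0 (shut) to 1.0 (fully open).
Only numpy, scipy, OpenCV 4.12 (cv2) and the standard library are available. Lean on these libraries where they do the work, as an engineer would, in place of code of your own. Each camera call takes 0.05 s, during which the arm holds its last target.

## Working session

There is one attempt and no reset: what is moved stays moved. The work goes in short steps, Python scripts to look and compute and a shell command to move; the robot and the scene stay as the last step left them, time stands still between calls to the robot, and variables do not carry over. Pictures are saved under pics/ and viewed, and the job is handed in when it is done.

```bash
mkdir -p pics; ls; python3 - <<'E'
from rig import ctrl, vision
import cv2
s=ctrl.sense()
print({k:(s[k]) for k in ('time_s','eef_pos','ee_rot','force','grip_width')})
for n in ('scene','top','wrist'):
    c=vision.capture(n); cv2.imwrite(f'pics/{n}0.png',c['image'][:,:,::-1])
    print(n,c['mtx'],c.get('R'),c.get('t'),c.get('hand_eye'))
E
```

```text
pics
{'time_s': 0.0, 'eef_pos': array([ 144.45151571, -504.48494409,  238.73799724]), 'ee_rot': array([ 0.09780401,  0.70028511,  0.09871195, -0.70020789]), 'force': array([ 0.12024224,  1.17008443, -0.52244773]), 'grip_width': 0.9969620036905011}
scene [[398.23130414   0.         252.36476218]
 [  0.         398.23130414 189.89855399]
 [  0.           0.           1.        ]] [[-0.75840344 -0.65177429 -0.00380724]
 [-0.24896258  0.29508089 -0.92246675]
 [ 0.60236355 -0.6986541  -0.38605778]] [554.56263676 165.11863313 720.56344908] None
top [[379.57256756   0.         259.20982569]
 [  0.         379.57256756 194.71341575]
 [  0.           0.           1.        ]] [[ 0.01442354 -0.99953107  0.02701109]
 [-0.98646474 -0.01863746 -0.16291088]
 [ 0.1633379  -0.02429574 -0.98627098]] [220.68893706 559.87844293 858.66697855] None
wrist [[339.65954494   0.         257.08843142]
 [  0.         339.65954494 193.93009087]
 [  0.           0.           1.        ]] None None [[-2.39982739e-04 -3.04678095e-01  9.52455354e-01 -1.33803869e+02]
 [ 9.99999786e-01  5.06252851e-04  4.13905848e-04  1.37600286e-01]
 [-6.08291283e-04  9.52455250e-01  3.04677908e-01 -7.87968740e+01]
 [ 0.00000000e+00  0.00000000e+00  0.00000000e+00  1.00000000e+00]]
```

View pics/scene0.png

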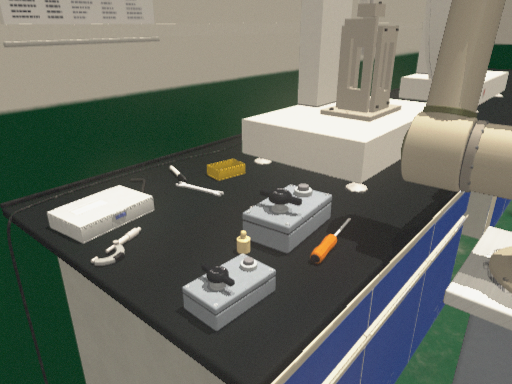

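View pics/top0.png

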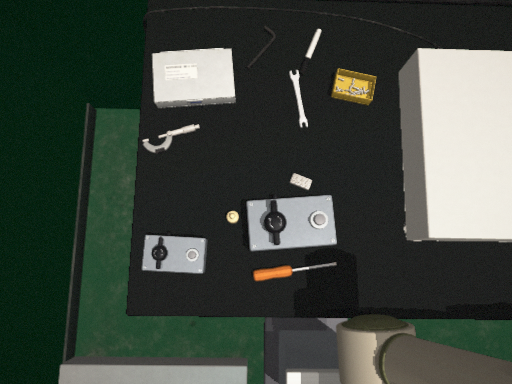

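View pics/wrist0.png

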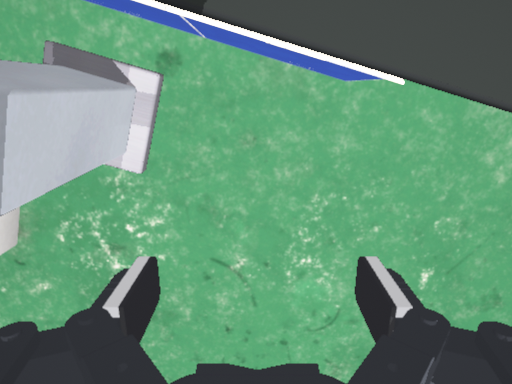

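The larger box is at top px (291,222), with its stop button at (275,222) and its reset at (319,219). The smaller look-alike is at (175,254), with its button at (159,253). The weight is at (232,216), on the +y side of the larger box, with the screwdriver in front at (295,271) and the jaw insert behind at (301,181). I choose the larger box and will measure it next.

```bash
cat > h.py <<'E'
from rig import ctrl, vision
import cv2, numpy as np
from scipy.spatial.transform import Rotation as Rn
def ray(c,uv,z):
    d=c['R'].T@np.linalg.inv(c['mtx'])@np.array([uv[0],uv[1],1.]); o=-c['R'].T@c['t']
    return o+d*(z-o[2])/d[2]
def proj(c,X):
    p=c['mtx']@(c['R']@np.asarray(X,float)+c['t']); return p[:2]/p[2]
def wristcam():
    s=ctrl.sense(); c=vision.capture('wrist')
    q=s['ee_rot']; Rt=Rn.from_quat([q[1],q[2],q[3],q[0]]).as_matrix()
    H=c['hand_eye']; R=Rt@H[:3,:3]; t=Rt@H[:3,3]+s['eef_pos']
    c['R']=R.T; c['t']=-R.T@t; return c,s
E
python3 - <<'E'
from h import *
c=vision.capture('top'); im=c['image']
hsv=cv2.cvtColor(im,cv2.COLOR_RGB2HSV)
roi=np.zeros(im.shape[:2],np.uint8); roi[188:258,240:345]=1
m=((hsv[...,2]>90)&(roi>0)).astype(np.uint8)
m=cv2.morphologyEx(m,cv2.MORPH_CLOSE,np.ones((5,5)))
cs,_=cv2.findContours(m,0,2); k=max(cs,key=cv2.contourArea)
r=cv2.minAreaRect(k); print(r)
P=[ray(c,p,65) for p in cv2.boxPoints(r)]
for p in P: print(p.round(1))
print('edges',[np.linalg.norm(P[i]-P[(i+1)%4]).round(1) for i in range(4)], 'centre',np.mean(P,0).round(1))
# same for small
roi[:]=0; roi[228:280,135:215]=1
m=((hsv[...,2]>90)&(roi>0)).astype(np.uint8)
m=cv2.morphologyEx(m,cv2.MORPH_CLOSE,np.ones((5,5)))
k=max(cv2.findContours(m,0,2)[0],key=cv2.contourArea); r=cv2.minAreaRect(k)
P=[ray(c,p,50) for p in cv2.boxPoints(r)];print('small edges',[np.linalg.norm(P[i]-P[(i+1)%4]).round(1) for i in range(4)])
b=im[180:290,215:345][:,:,::-1]; cv2.imwrite('pics/top_crop.png',cv2.resize(b,None,fx=6,fy=5.4,interpolation=cv2.INTER_CUBIC))
for n,uv,z in (('stop',(275,222),100),('reset',(319,219),87),('weight',(232,216),40),('sd1',(254,275),13),('sd2',(336,264),10),('jaw',(301,181),13)): print(n,ray(c,uv,z).round(1))
c=vision.capture('scene'); b=c['image'][170:260,230:350][:,:,::-1]; cv2.imwrite('pics/sc_crop.png',cv2.resize(b,None,fx=6,fy=6,interpolation=cv2.INTER_CUBIC))
E
```

```text
((291.29974365234375, 222.4293212890625), (50.47481155395508, 86.88965606689453), 85.8150863647461)
[538.5 260.5  65. ]
[557.2  59.1  65. ]
[440.9  52.7  65. ]
[423.7 249.9  65. ]
edges [np.float64(202.3), np.float64(116.4), np.float64(198.0), np.float64(115.3)] centre [490.1 155.6  65. ]
small edges [np.float64(80.6), np.float64(142.7), np.float64(80.7), np.float64(140.5)]
stop [486.5 195.8 100. ]
reset [496.1  96.1  87. ]
weight [504.6 293.3  40. ]
sd1 [367.9 238.8  13. ]
sd2 [396.3  42.1  10. ]
jaw [597.5 126.2  13. ]
```

View pics/top_crop.png

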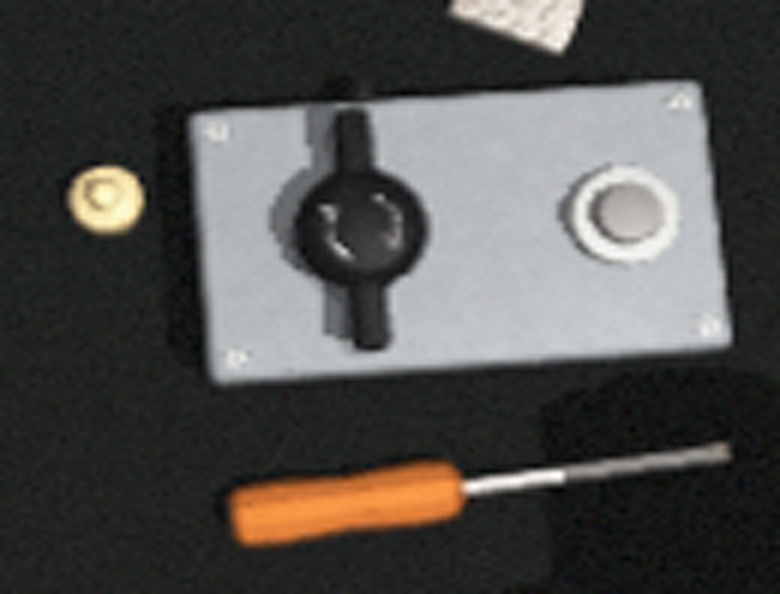

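View pics/sc_crop.png

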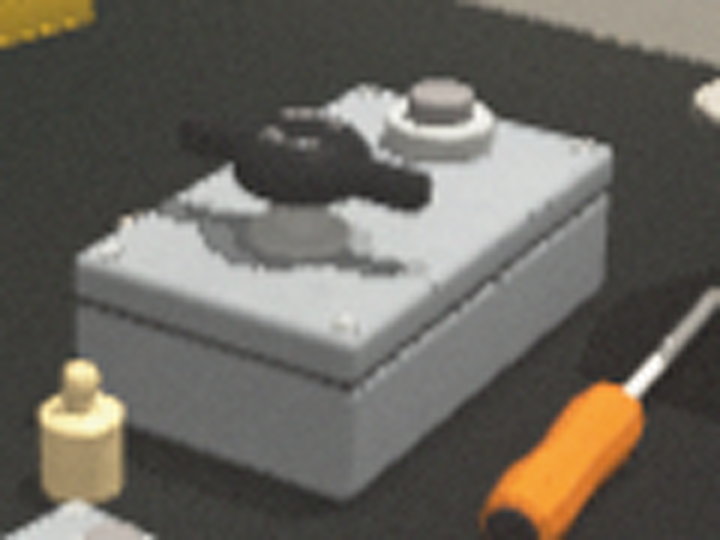

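The top crop shows a box of 116 x 200 mm; the other measures 81 x 142, so the choice is right. The stop ray at (275,222) gives (486.5, 196). The box geometry gives (486.5, 195.5), so they agree. Reset agrees to about 2 mm. Next I check the tool axes and the clearance past the white block.

```bash
python3 - <<'E'
from h import *
s=ctrl.sense();q=s['ee_rot'];R=Rn.from_quat([q[1],q[2],q[3],q[0]]).as_matrix();print(R.round(3))
c=vision.capture('top')
for z in (0,150,): print(z,[ray(c,p,z).round(0) for p in ((405,240),(400,70),(511,240),(140,317))])
yaw=np.radians(5.15);B=np.array([[np.cos(yaw),-np.sin(yaw),0],[np.sin(yaw),np.cos(yaw),0],[0,0,1]])
o=np.array([490.1,155.6,0])
for n,p in (('stop',(0,40,107)),('reset',(0,-62,87)),('wf',(-43,40,94))): X=o+B@p; print(n,X.round(1),proj(c,X).round(1),proj(vision.capture('scene'),X).round(1))
E
```

```text
[[-0.     0.275 -0.961]
 [ 0.001 -0.961 -0.275]
 [-1.    -0.001 -0.   ]]
0 [array([ 457., -132.,    0.]), array([ 907., -141.,    0.]), array([ 461., -399.,    0.]), array([267., 504.,   0.])]
150 [array([449., -71., 150.]), array([827., -78., 150.]), array([ 453., -294.,  150.]), array([290., 464., 150.])]
stop [486.5 195.4 107. ] [275.4 221.7] [279.9 191.3]
reset [495.7  93.9  87. ] [320.  219.2] [303.1 185.2]
wf [443.7 191.6  94. ] [276.6 241.7] [297.6 201.8]
```

```bash
python3 -m jog '[[[0,-0.0414,-0.0394,0,0,0],[0,-0.0414,-0.0394,0,0,0],[0,-0.0414,-0.0394,0,0,0],[0,-0.0414,-0.0394,0,0,0],[0,-0.0414,-0.0394,0,0,0],[0,-0.0414,-0.0394,0,0,0],[0,-0.0414,-0.0394,0,0,0],[0,0,0,0.093,0,0],[0,0,0,0.093,0,0],[0,0,0,0,0,0]]]' 255 20; python3 - <<'E'
from h import *
s=ctrl.sense();q=s['ee_rot'];R=Rn.from_quat([q[1],q[2],q[3],q[0]]).as_matrix();print(R.round(3),s['eef_pos'],s['joints'].round(2),s['grip_width'],s['force'])
print('tool delta to stop',R.T@(np.array([486.5,195.4,0])-[s['eef_pos'][0],s['eef_pos'][1],0]))
E
```

```text
time_s: 1.7
eef_pos: [329.9, -150.1, 239.4]
ee_rot: [0.033, 0.706, 0.033, -0.706]
force: [-0.5, -0.3, -0.3]
grip_width: -0.003
[[ 0.     0.094 -0.996]
 [-0.    -0.996 -0.094]
 [-1.     0.    -0.   ]] [ 329.9076489  -150.11552427  239.37868364] [-0.75 -0.06  1.92  0.    1.28  0.72] -0.00273011125242412 [-0.49826844 -0.34212038 -0.29026983]
tool delta to stop [-2.44878485e-02 -3.29301950e+02 -1.88314543e+02]
```

```bash
python3 -m jog '[[[0,-0.047,-0.0269,0,0,0],[0,-0.047,-0.0269,0,0,0],[0,-0.047,-0.0269,0,0,0],[0,-0.047,-0.0269,0,0,0],[0,-0.047,-0.0269,0,0,0],[0,-0.047,-0.0269,0,0,0],[0,-0.0473,-0.0269,0,0,0],[0.04,0,0,0,0,0],[0.04,0,0,0,0,0],[0,0,0,0,0,0]]]'; python3 - <<'E'
from h import *
c,s=wristcam(); cv2.imwrite('pics/w1.png',c['image'][:,:,::-1]); print(s['eef_pos'],s['force'])
for X in ((486.5,195.4,107),(443.7,191.6,94),(495.7,93.9,87)): print(proj(c,X))
q=s['ee_rot'];R=Rn.from_quat([q[1],q[2],q[3],q[0]]).as_matrix()
print('tip',proj(c,s['eef_pos']+R@[8,0,0]))
c=vision.capture('scene');cv2.imwrite('pics/s1.png',cv2.resize(c['image'][80:280,180:400][:,:,::-1],None,fx=3,fy=3))
E
```

```text
time_s: 2.95
eef_pos: [485.7, 194.7, 157.2]
ee_rot: [-0.033, -0.704, -0.033, 0.708]
force: [0.6, -0.2, 1.1]
grip_width: -0.001
[485.67646324 194.6877347  157.24359066] [ 0.60461984 -0.18087318  1.09298128]
[255.83914934 224.47470412]
[255.57021772 276.66521911]
[414.59795819 212.75161139]
tip [256.93963734 261.97241358]
```

View pics/w1.png

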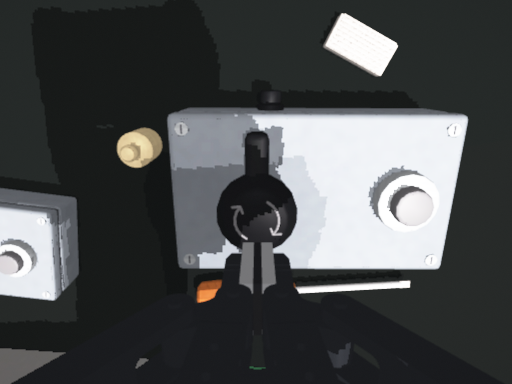

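View pics/s1.png

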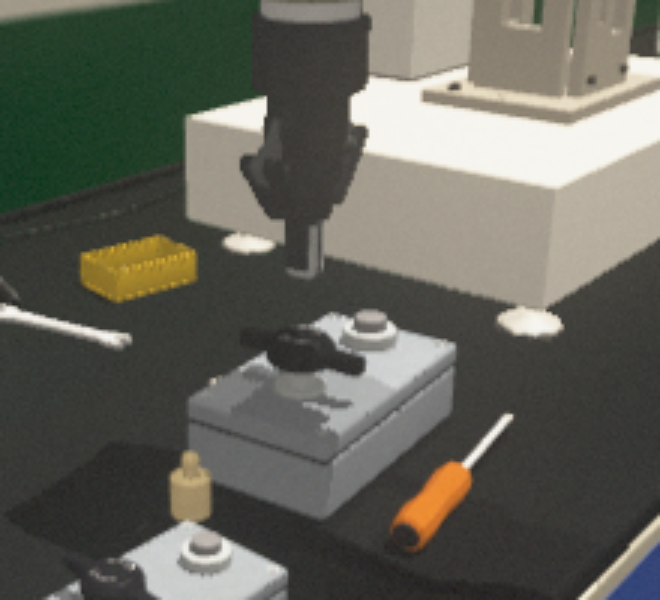

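The wrist picture shows the fingertip lined up with the dome at (257,220). Reset is at (414,208), close to its prediction. I go down in stages and watch the force.

```bash
python3 -m jog '[[[0.02,0,0,0,0,0],[0.019,0,0,0,0,0],[0,0,0,0,0,0],[0,0,0,0,0,0]]]'; python3 -m jog '[[[0.004,0,0,0,0,0],[0.004,0,0,0,0,0],[0,0,0,0,0,0],[0,0,0,0,0,0]]]';  python3 -m jog '[[[0.004,0,0,0,0,0],[0.003,0,0,0,0,0],[0,0,0,0,0,0],[0,0,0,0,0,0]]]'
```

```text
time_s: 3.55
eef_pos: [487.7, 195.2, 122.1]
ee_rot: [0.033, 0.707, 0.033, -0.705]
force: [0.0, 0.3, 0.4]
grip_width: -0.002
time_s: 4.05
eef_pos: [487.2, 195.2, 112.6]
ee_rot: [0.033, 0.707, 0.033, -0.706]
force: [1.8, 0.3, 2.7]
grip_width: -0.002
time_s: 4.55
eef_pos: [487.1, 195.1, 105.5]
ee_rot: [0.033, 0.707, 0.033, -0.706]
force: [2.1, 0.9, 4.8]
grip_width: 0.001
```

```bash
python3 -m jog '[[[0.002,0,0,0,0,0],[0.0015,0,0,0,0,0],[0,0,0,0,0,0],[0,0,0,0,0,0]]]'; python3 -m jog '[[[0.001,0,0,0,0,0],[0,0,0,0,0,0],[0,0,0,0,0,0]]]'
```

```text
time_s: 5.05
eef_pos: [487.1, 195.1, 102.0]
ee_rot: [0.033, 0.707, 0.033, -0.706]
force: [2.1, -1.0, 4.3]
grip_width: -0.001
time_s: 5.42
eef_pos: [487.1, 195.1, 101.0]
ee_rot: [0.033, 0.707, 0.033, -0.706]
force: [1.2, -0.2, 6.3]
grip_width: 0.001
```

```bash
python3 -m jog '[[[0.001,0,0,0,0,0],[0,0,0,0,0,0],[0,0,0,0,0,0]]]'; python3 - <<'E'
from h import *
for i in range(3): print(ctrl.sense()['force'])
E
```

```text
time_s: 5.8
eef_pos: [487.2, 195.2, 100.9]
ee_rot: [0.033, 0.707, 0.033, -0.706]
force: [-0.6, -0.2, 14.2]
grip_width: 0.001
[-0.62480494 -0.22807861 14.22846561]
[-0.62480494 -0.22807861 14.22846561]
[-0.62480494 -0.22807861 14.22846561]
```

The force has risen to 14 N with z stuck at 100.9, so this is the hard stop. I lift off and look.

```bash
python3 -m jog '[[[-0.02,0,0,0,0,0],[-0.03,0,0,0,0,0],[0,0,0,0,0,0],[0,0,0,0,0,0]]]'; python3 - <<'E'
from h import *
c,s=wristcam(); cv2.imwrite('pics/w2.png',c['image'][:,:,::-1]); print(s['eef_pos'],s['force'])
c=vision.capture('scene');cv2.imwrite('pics/s2.png',cv2.resize(c['image'][170:260,230:350][:,:,::-1],None,fx=6,fy=6,interpolation=cv2.INTER_CUBIC))
for z in (107,96): print(z,6*(proj(c,(486.5,195.4,z))-[230,170]))
E
```

```text
time_s: 6.3
eef_pos: [486.0, 195.0, 148.6]
ee_rot: [-0.033, -0.705, -0.033, 0.707]
force: [-0.1, -0.7, -1.5]
grip_width: 0.002
[486.02931712 195.00360735 148.64102882] [-0.10548403 -0.70536037 -1.45116514]
107 [299.53064417 127.83406144]
96 [298.8139111 156.6538042]
```

View pics/s2.png

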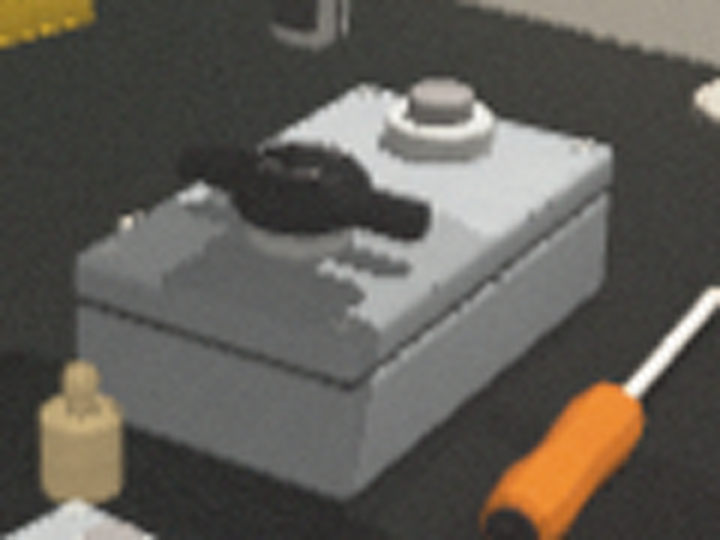

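Latched: the dome in the scene crop moved from (293,125) to about (300,155), matching the prediction for 11 mm down. Now I go beside the front wing on its -y side.

```bash
python3 -m jog '[[[0,0.036,0.043,0,0,0],[0.03,0,0,0,0,0],[0,0,0,0,0,0],[0,0,0,0,0,0]]]'; python3 - <<'E'
from h import *
s=ctrl.sense(); yaw=np.radians(5.15);B=Rn.from_euler('z',yaw).as_matrix()
print('tcp rel stop axis in box',B.T@(s['eef_pos']-[486.5,195.4,0]))
c,s=wristcam(); cv2.imwrite('pics/w3.png',c['image'][:,:,::-1])
E
```

```text
time_s: 6.9
eef_pos: [447.8, 155.5, 120.2]
ee_rot: [0.033, 0.706, 0.033, -0.706]
force: [0.5, 0.8, -0.1]
grip_width: 0.001
tcp rel stop axis in box [-42.1094225  -36.29199533 120.21695386]
```

View pics/w3.png

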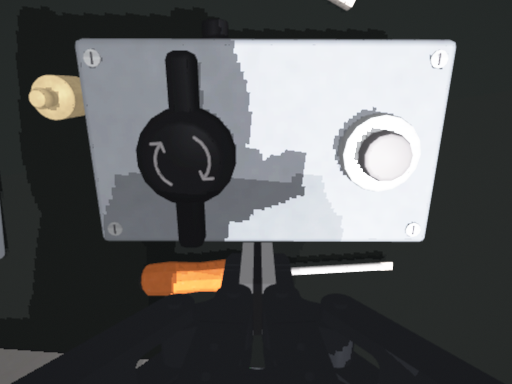

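The fingers (225–290 px) are clear of the wing (180–205 px) on its -y side. I go down, then push towards +y (tool -y).

```bash
python3 -m jog '[[[0.017,0,0,0,0,0],[0.016,0,0,0,0,0],[0,0,0,0,0,0],[0,0,0,0,0,0]]]';  python3 -m jog '[[[0,-0.006,0,0,0,0],[0,-0.006,0,0,0,0],[0,-0.005,0,0,0,0],[0,0,0,0,0,0],[0,0,0,0,0,0]]]'
```

```text
time_s: 7.45
eef_pos: [447.9, 155.5, 87.6]
ee_rot: [0.033, 0.707, 0.033, -0.706]
force: [0.1, -0.8, 1.1]
grip_width: 0.003
time_s: 8.07
eef_pos: [445.8, 172.1, 86.8]
ee_rot: [-0.033, -0.706, -0.033, 0.706]
force: [-0.5, -1.2, 0.7]
grip_width: 0.001
```

```bash
python3 -m jog '[[[0,-0.004,0,0,0,0],[0,-0.004,0,0,0,0],[0,-0.004,0,0,0,0],[0,-0.004,0,0,0,0],[0,0,0,0,0,0],[0,0,0,0,0,0]]]'; python3 - <<'E'
from h import *
c,s=wristcam(); cv2.imwrite('pics/w4.png',c['image'][:,:,::-1])
c=vision.capture('scene');cv2.imwrite('pics/s4.png',cv2.resize(c['image'][140:260,230:350][:,:,::-1],None,fx=5,fy=5,interpolation=cv2.INTER_CUBIC))
E
```

```text
time_s: 8.82
eef_pos: [444.3, 188.1, 86.7]
ee_rot: [-0.033, -0.706, -0.033, 0.706]
force: [-0.3, -2.0, -0.0]
grip_width: -0.003
```

View pics/w4.png

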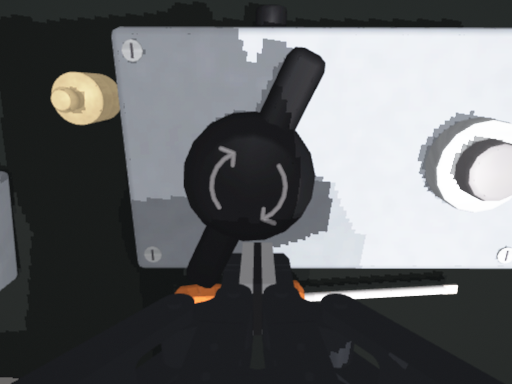

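View pics/s4.png

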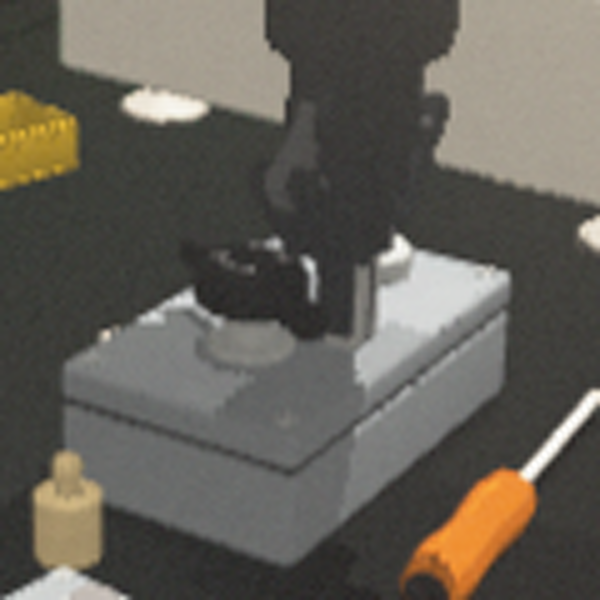

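The button has turned about 27° and has risen: the collar shows below the dome in the scene crop at (245,345). I back off the way I came, then go up.

```bash
python3 -m jog '[[[0,0.006,0,0,0,0],[0,0.008,0,0,0,0],[0,0.012,0,0,0,0],[0,0.014,0,0,0,0],[0,0,0,0,0,0],[-0.03,0,0,0,0,0],[-0.03,0,0,0,0,0],[0,0,0,0,0,0]]]'; python3 - <<'E'
from h import *
c=vision.capture('scene');cv2.imwrite('pics/s5.png',cv2.resize(c['image'][170:260,230:350][:,:,::-1],None,fx=6,fy=6,interpolation=cv2.INTER_CUBIC))
c,s=wristcam(); cv2.imwrite('pics/w5.png',c['image'][:,:,::-1])
q=s['ee_rot'];R=Rn.from_quat([q[1],q[2],q[3],q[0]]).as_matrix()
print(proj(c,(495.7,93.9,87)),R.T@(np.array([495.7,93.9,87])-s['eef_pos']))
c['t'];print(ray(c,(0,0),87)) 
E
```

```text
time_s: 9.93
eef_pos: [449.0, 148.5, 148.6]
ee_rot: [0.033, 0.708, 0.033, -0.705]
force: [-0.8, 0.3, -0.4]
grip_width: 0.001
[358.71281349 152.19481402] [ 60.30145686  58.72880848 -42.05456736]
[555.72169491 289.53943262  87.        ]
```

View pics/s5.png

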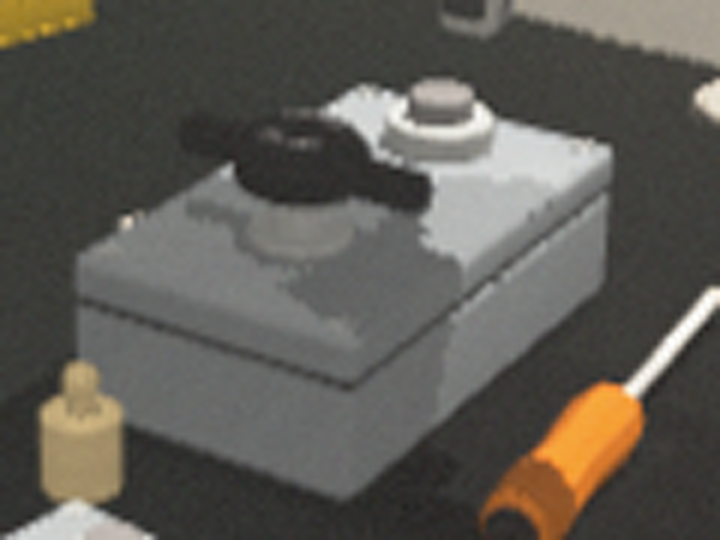

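View pics/w5.png

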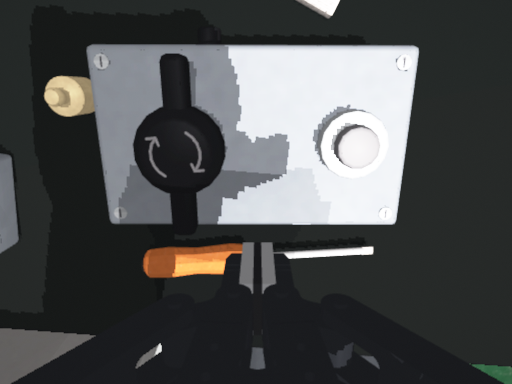

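The stop button is up at (305,125) and turned back. Now reset.

```bash
python3 -m jog '[[[0,0.0287,-0.0217,0,0,0],[0,0.0287,-0.0217,0,0,0],[0.025,0,0,0,0,0],[0.021,0,0,0,0,0],[0,0,0,0,0,0],[0,0,0,0,0,0]]]'; python3 -m jog '[[[0.003,0,0,0,0,0],[0.003,0,0,0,0,0],[0,0,0,0,0,0],[0,0,0,0,0,0]]]';python3 -m jog '[[[0.002,0,0,0,0,0],[0.002,0,0,0,0,0],[0,0,0,0,0,0],[0,0,0,0,0,0]]]'
```

```text
time_s: 10.78
eef_pos: [496.7, 95.2, 101.1]
ee_rot: [0.033, 0.706, 0.033, -0.706]
force: [-0.7, -0.3, -0.6]
grip_width: -0.002
time_s: 11.28
eef_pos: [496.6, 95.2, 95.0]
ee_rot: [0.033, 0.706, 0.033, -0.706]
force: [-0.3, 0.2, 0.5]
grip_width: 0.002
time_s: 11.78
eef_pos: [496.6, 95.2, 90.9]
ee_rot: [0.033, 0.706, 0.033, -0.706]
force: [0.4, 0.3, 3.4]
grip_width: 0.001
```

```bash
python3 -m jog '[[[0.001,0,0,0,0,0],[0.001,0,0,0,0,0],[0,0,0,0,0,0],[0,0,0,0,0,0]]]'; python3 -m jog '[[[0.001,0,0,0,0,0],[0,0,0,0,0,0],[0,0,0,0,0,0]]]'
```

```text
time_s: 12.28
eef_pos: [496.7, 95.2, 89.0]
ee_rot: [0.033, 0.706, 0.033, -0.706]
force: [-0.0, 1.2, 5.2]
grip_width: 0.002
time_s: 12.65
eef_pos: [496.7, 95.2, 88.8]
ee_rot: [0.033, 0.707, 0.033, -0.706]
force: [-4.8, -0.1, 14.7]
grip_width: 0.003
```

There is a hard stop after about 6 mm of travel (14.7 N), so reset is fully in. I lift off and check.

```bash
python3 -m jog '[[[-0.015,0,0,0,0,0],[-0.04,0,0,0,0,0],[-0.05,0,0,0,0,0],[0,0,0.03,0,0,0],[0,0,0,0,0,0],[0,0,0,0,0,0],[0,0,0,0,0,0]]]'; python3 - <<'E'
from h import *
c=vision.capture('scene');cv2.imwrite('pics/s6.png',cv2.resize(c['image'][170:260,230:350][:,:,::-1],None,fx=6,fy=6,interpolation=cv2.INTER_CUBIC))
c,s=wristcam(); cv2.imwrite('pics/w6.png',c['image'][:,:,::-1]); print(s['force'],s['dq'].round(3))
E
```

```text
time_s: 13.52
eef_pos: [467.0, 92.4, 192.5]
ee_rot: [-0.033, -0.706, -0.033, 0.707]
force: [-0.0, 1.1, -0.3]
grip_width: 0.002
[ 0.20948048 -0.85190067 -0.31246042] [-0.    -0.002  0.004 -0.001 -0.002  0.   ]
```

View pics/s6.png

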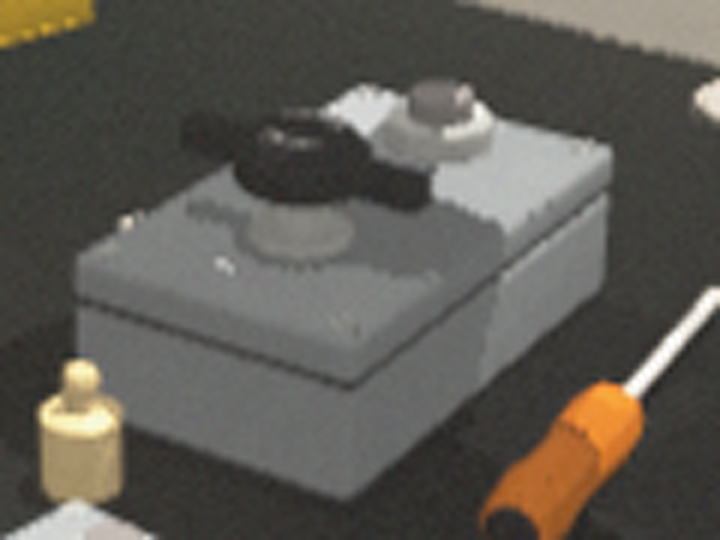

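View pics/w6.png

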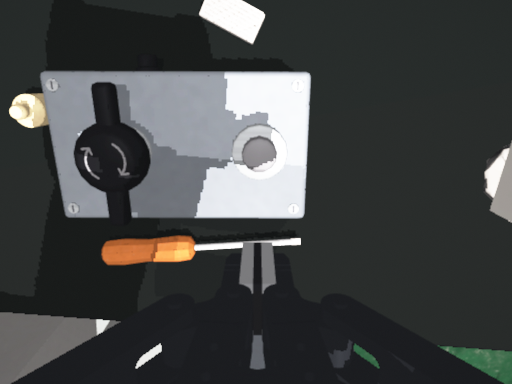

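The stop button is up and straight at (305,125), reset is out at (440,100), and the weight, insert and screwdriver have not moved. The arm is clear, so I hand in.

```bash
python3 -c "
from rig import workorder; print(workorder.finish_job())"
```

```text
the job is handed in; nothing more can be done
None
```

I did the whole sequence on the larger box (lid measured 116 x 200 mm) with shut fingers, and handed it in at about 13.6 s of the 54 s allowed.

- **Stop button pressed:** I pressed the dome to its hard stop (about 14 mm, 14 N) and lifted off. The picture showed it latched about 11 mm down with nothing touching it.
- **Stop button released:** I pushed the front wing clockwise about 27° until the button sprang up. Then I backed off, and it turned back to rest.
- **Reset pressed:** I pressed it to its hard stop (about 6 mm, 14.7 N) and let go.

The last pictures show the stop button up and straight, and the reset button out. The check weight, jaw insert and screwdriver look unmoved, and the arm is clear of everything with only sensor noise on the force reading. The only disagreement was about 2 mm in the reset button's position between views, which I split before pressing. None of the checks failed, but the joint values can't be read directly, so these results come from pictures, travel and force.

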